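# Temper the soil samples: lid the pots, load the hoist, lower it on its ratchet

## Robot

A 6-joint arm with a two-finger parallel gripper is mounted at the origin on the work surface. World frame = base frame: x ahead of the robot, y to its left, z up, the work surface at z = 0. Lengths are in m, angles in rad, forces in N, time in s.
With the tool pointing down it reaches from about 0.275 to 0.85 m from the base axis. Payload 5.2 kg.
Tool frame: the origin (TCP) lies at the very end of the fingers, on their centre line; the grasp point (between the pads) lies 19 mm behind it; z points along the fingers, y is the line along which they close (so a half turn about z gives the same grasp; the last joint's range is limited). The gripper opens to 85 mm and grips with 20 to 120 N. Pads are 22 mm wide; open, the fingers measure 114 mm over their backs; the gripper's body (76 mm by 85 mm) begins 54 mm behind the grasp point. The pads swing forward as they close: fully open they stand 13 mm farther back than shut.
Start: joints at [-1.438, 0.259, 1.535, -0, 1.348, -0.203], TCP at [0.181, -0.519, 0.231] pointing down, gripper open.
Joint ranges: [-3.14, 3.14], [-0.91, 2.08], [0.19, 2.58], [-1.22, 4.36], [0.22, 2.71], [-3.12, 3.12]. Speed limits (rad/s): [2.57, 2.57, 3.14, 3.14, 3.14, 3.14].

## Interface

Orientations are given as a unit quaternion [x, y, z, w].
In Python, from bench import r gives the robot as it stands.
- The arm moves only by the shell command python3 -m crank 'ROWS' [FORCE]. ROWS is JSON, a list of rows, each a list of 5 numbers: the closure, from -1 (fully open) to 1 (shut), then the shift along the tool's x, y, z each as a share of 0.25 m, from -1 to 1, then the turn about the tool's z as a share of 1.5 rad, from -1 to 1. In form: [[grip, tx, ty, tz, yaw], ...]. A call has 1 to 10 rows; each row is the pose to reach, as a shift and turn from the pose commanded when the call began, along the tool's axes at that moment; what a row does not reach only later rows make up. A row lasts 1/8 s, in which the tool goes at most 62.5 mm and 10.7 degrees, less where a joint would pass 70% of its speed; a pose out of reach is approached as far as the arm can. A call with a number of a shift or a turn outside -1 to 1 is refused whole. A call with a gripper value outside its range is refused whole. The fingers move at their own pace and stop on an object; FORCE is the grip in N (left out, the last holds). Time passes only in rows, so rows that repeat a pose let the fingers close. It gives the time, the measured TCP pose, the force, the opening and the grip force at its end, in the units of the state.
- r.state(): the state, without advancing time (a new reading comes with each control period).
- r.capture(name): name is "side" or "top" or "wrist"; returns a dict with "color" (384x512x3 uint8, red, green, blue), "fx", "fy", "cx", "cy" (pixels), "world_from_camera" (4x4, takes a point from camera to world coordinates). Camera axes: x right, y up, looking along -z (the intrinsics and any distortion apply to the point x, -y, -z); pixel columns grow to the right and rows downward; lengths in m; the calibration is good to about 2 mm. A picture is of the moment at which its call begins. There is no depth.
- r.job_done(): hands the job in; it is judged then, once.
The state is a dict: "t": time; "qpos": joint angles; "joint_vel": joint speeds; "effort": joint torques, N m; "ee_pos": TCP position; "tcp_rot": TCP orientation; "ft_force": force on the tool from outside, world axes, zero at the start; "ft_torque": the same for the moment, N m; "width": finger opening in m; "grip_force": force on a finger pad.
Only numpy, scipy, OpenCV 4.12 (cv2) and the standard library are available. Lean on these libraries where they do the work, as an engineer would, in place of code of your own. Each camera call takes 0.05 s, during which the arm holds its last target. There are 200 camera calls.

## Task

Crank the empty platform of the tempering well right up over the clicking ratchet, close every sample pot with a blue lid pressed home until it sits level all round, and stand the closed pots upright on the raised platform. Once all are loaded, flick the red pawl off the ratchet wheel, ease the crank back slowly, never letting the platform run, until it is right down in the well, then flick the pawl back onto the wheel. Keep the pots upright throughout, and leave the amber bottle, the beaker and the pH meter undisturbed.

Things in the scene. Friction and masses are not known exactly. Their poses are not given: they have to be found in the camera images.
- bath: tempering well, fixed: white open box 150 (x) x 300 (y) x 130 mm high, inside 112 x 262. Origin: centre of its underside, on the bench; y along the box to its hoist end, -x towards the robot at yaw 0. Hoist on the +y end; distances in +y from the origin: grey housing 135 to 168 mm (top 238 mm up), ratchet wheel and pawl 172 to 184, red crank arm 188 to 196, black handle 202 to 286, free all round.
- deck (a point): centre of the upper face of the hoist platform, a steel tray; axes as bath. Floor 94 (x) x 238 (y) mm inside an 8 mm fence: holds three pots in a row along y. Down (as it starts) it is 55 mm above the bench; raised, 80 mm higher, 5 above the rim. A rack bar rises 169 mm from its +y end (130 to 140 mm in +y, 45 in -x of this point): keep the hand clear. With the pawl on it bears a push.
- drum (a joint): turn of crank and ratchet wheel (rad) on a level shaft along the bath's y: 0 right down (stop), 2.25 at the top stop, 38.2 mm of lift per rad. Raising swings the handle from the -x side over the top to the +x side, about 12 N at the handle; the pawl clicks in every 0.524, the 4th at 2.10. Pawl off, friction holds the load; lowering takes 1 to 5 N. Down faster than 1.5 rad/s counts as running.
- shaft_end (a point): point on the drum's axis at the outer end of its shaft, 198 mm in +y from the bath's origin, 175 mm above the bench
- crank_grip (a point): middle of the black crank handle, a freely spinning sleeve 22 mm thick and 84 mm long, parallel to the bath's y, 75 mm from the shaft axis and 46 mm further in +y than shaft_end. At drum 0 it is 60 degrees from upright on the -x side (212 mm above the bench), at 2.09 as far on the +x side. Pinch it from above, fingers closing along the bath's x; it moves in the x-z plane.
- pawl (a joint): angle of the red pawl (rad): -0.06 to 0.15 on the wheel, 0.75 fully off at its stop. An over-centre spring snaps it to either side and holds it there; the middle is at 0.35. It takes about 4 N at the tab.
- pawl_tab (a point): centre of the pawl's red thumb roll, 12 mm thick, 26 mm long along the bath's y, atop a 45 mm arm; the pawl's pin is 46 mm in -x of the shaft axis, 222 mm up. On the wheel the roll is 33 mm in -x of the shaft axis and 265 mm above the bench; off, 64 mm and 263 mm. Push with closed fingers along the bath's x: to -x for off, to +x for on. Wheel top 218 mm up, housing 238.
- pot1: sample pot, white with a green band, open on top, 54 mm across and 48 mm high, wall 3 mm, holding a soil core, 0.09 to 0.18 kg. Origin: centre of its underside; z is its axis. A sprung rubber bead in the mouth holds a pressed-in lid. May be absent: there are two or three pots.
- pot2: sample pot, white with a green band, open on top, 54 mm across and 48 mm high, wall 3 mm, holding a soil core, 0.09 to 0.18 kg. Origin: centre of its underside; z is its axis. A sprung rubber bead in the mouth holds a pressed-in lid. May be absent: there are two or three pots.
- pot3: sample pot, white with a green band, open on top, 54 mm across and 48 mm high, wall 3 mm, holding a soil core, 0.09 to 0.18 kg. Origin: centre of its underside; z is its axis. A sprung rubber bead in the mouth holds a pressed-in lid. May be absent: there are two or three pots.
- lid1: blue lid, fits any pot; a spare may stay where it is. Black tapered rubber plug 11 mm deep (39 mm across below, 44 at its bead), disc 54 mm across and 5 thick, round knob 20 mm across and 16 high: 32 mm high, 30 g. Origin: centre of the plug's underside; z is its axis. Laid on a pot it stands 6 to 8 mm proud; a push of 6 to 15 N snaps it home, disc on rim, origin 37 mm above the pot's.
- lid2: blue lid, fits any pot; a spare may stay where it is. Black tapered rubber plug 11 mm deep (39 mm across below, 44 at its bead), disc 54 mm across and 5 thick, round knob 20 mm across and 16 high: 32 mm high, 30 g. Origin: centre of the plug's underside; z is its axis. Laid on a pot it stands 6 to 8 mm proud; a push of 6 to 15 N snaps it home, disc on rim, origin 37 mm above the pot's.
- lid3: blue lid, fits any pot; a spare may stay where it is. Black tapered rubber plug 11 mm deep (39 mm across below, 44 at its bead), disc 54 mm across and 5 thick, round knob 20 mm across and 16 high: 32 mm high, 30 g. Origin: centre of the plug's underside; z is its axis. Laid on a pot it stands 6 to 8 mm proud; a push of 6 to 15 N snaps it home, disc on rim, origin 37 mm above the pot's.
- bottle: amber reagent bottle, 60 mm across, 125 mm high; origin at the centre of its underside. Leave alone.
- beaker: glass beaker, 72 mm across, 85 mm high; origin at the centre of its underside. Leave alone.
- meter: white pH meter lying flat, 150 x 85 x 32 mm; origin at the centre of its underside. Leave alone.

How it is judged:
By the outcome, as a careful person would: the job done as asked, in the order asked, and still so for the second after the job is handed in, with the robot touching nothing.
Of pot1, pot2, pot3 only 2 to 3 are there at a start; the rules pass over those that are not, and their reading is None.
At some moment in a run one of lid1, lid2, lid3 may be knocked a few centimetres aside while the robot is not near it.
It also fails if it takes over 210 s, if anything falls off the work surface, if the arm or the gripper's body presses on something with over 40 N, if the wrist force passes 120 N, or if a joint passes its speed limit or range.

## Working session

There is one attempt and no reset: what is moved stays moved. The work goes in short steps, Python scripts to look and compute and a shell command to move; the robot and the scene stay as the last step left them, time stands still between calls to the robot, and variables do not carry over. Pictures are saved under pics/ and viewed, at most 15 in all, crops included, and the job is handed in when it is done.

```bash
ls; mkdir -p pics; python3 - <<'E'
from bench import r
import cv2
s=r.state();print(s)
for n in("top","side"):
    c=r.capture(n);cv2.imwrite(f"pics/{n}0.png",cv2.resize(c["color"][:,:,::-1],(800,600),interpolation=cv2.INTER_CUBIC))
    print(n,c["fx"],c["fy"],c["cx"],c["cy"],c["world_from_camera"],[k for k in c])
E
```

```text
pics
{'t': 0.0, 'qpos': array([-1.43782414e+00,  2.59354626e-01,  1.53606928e+00,  3.63012455e-06,
        1.34803569e+00, -2.02783194e-01]), 'joint_vel': array([-0.00078737,  0.00100621, -0.00195653,  0.00014458, -0.00073283,
        0.00089665]), 'effort': array([-7.59138711e-04, -4.46039343e+01, -2.90571195e+01, -4.00808121e-04,
        1.16821483e-02, -1.43675697e-05]), 'ee_pos': array([ 0.18117543, -0.51873923,  0.230474  ]), 'tcp_rot': array([ 9.85941242e-01,  1.67089783e-01,  3.43455322e-05, -9.32843798e-04]), 'ft_force': array([ 0.18444469, -0.19174693,  0.43957272]), 'ft_torque': array([ 0.03184079, -0.02702541,  0.00467986]), 'grip_force': 0.0, 'width': 0.0854681211964572}
top 493.67960244635645 493.67960244635645 248.05285313999065 191.09165325907443 [[ 6.00370450e-04  9.92325980e-01 -1.23647843e-01  4.12709598e-01]
 [-9.99891003e-01  2.41975365e-03  1.45645840e-02  3.92366112e-02]
 [ 1.47520125e-02  1.23625621e-01  9.92219272e-01  1.64418788e+00]
 [ 0.00000000e+00  0.00000000e+00  0.00000000e+00  1.00000000e+00]] ['color', 'fx', 'fy', 'cx', 'cy', 'world_from_camera']
side 360.3936260454953 360.3936260454953 257.8413741473751 197.09761452727562 [[-0.99683185  0.06458891 -0.04641694  0.53183535]
 [-0.07731714 -0.64994416  0.75603878  1.01937109]
 [ 0.0186633   0.75723237  0.65287888  1.01351305]
 [ 0.          0.          0.          1.        ]] ['color', 'fx', 'fy', 'cx', 'cy', 'world_from_camera']
```

View pics/top0.png

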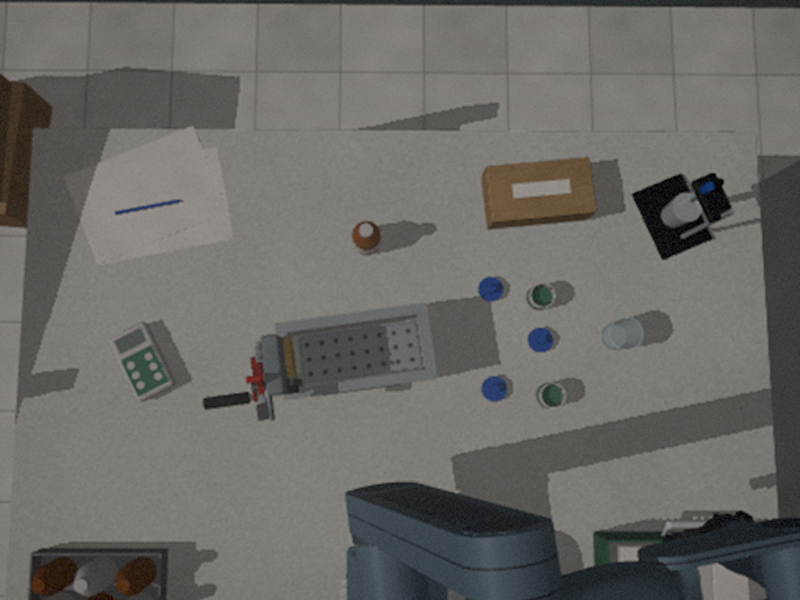

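View pics/side0.png

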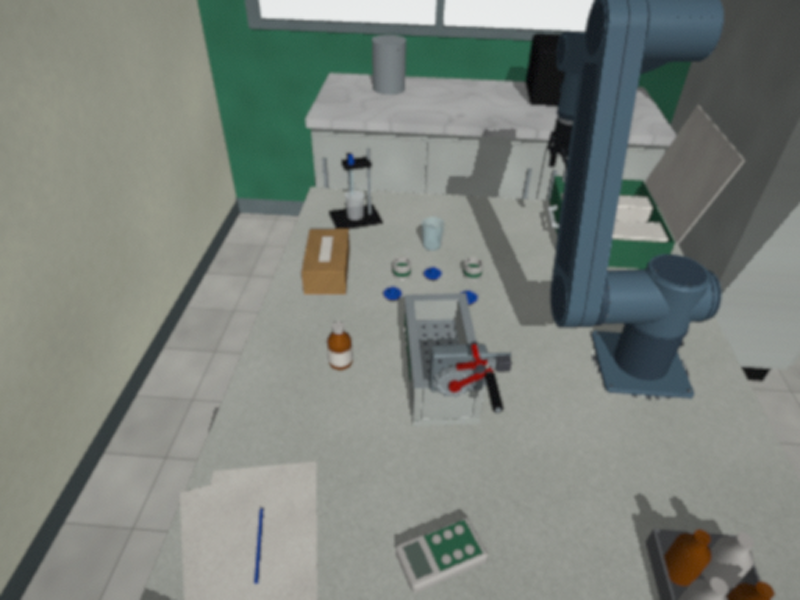

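The top view shows the bath at about (355,345) with its hoist to the left. There are two pots at (542,295) and (552,394), and three lids at (490,288), (540,340) and (494,388). The side view agrees. Next I'll enlarge these areas.

```bash
cat > h.py <<'E'
from bench import r
import cv2, numpy as np
from scipy.spatial.transform import Rotation as R
def cap(n): return r.capture(n)
def ray(c,u,v):
    M=c["world_from_camera"]; d=M[:3,:3]@np.array([(u-c["cx"])/c["fx"],-(v-c["cy"])/c["fy"],-1]); return M[:3,3],d
def p2w(c,u,v,z):
    o,d=ray(c,u,v); return o+d*(z-o[2])/d[2]
def w2p(c,p):
    M=c["world_from_camera"]; q=M[:3,:3].T@(np.asarray(p)-M[:3,3]); return np.array([c["cx"]+c["fx"]*q[0]/-q[2], c["cy"]-c["fy"]*q[1]/-q[2]])
def crop(c,u0,v0,u1,v1,k,name):
    cv2.imwrite(f"pics/{name}.png",cv2.resize(c["color"][v0:v1,u0:u1,::-1],None,fx=k,fy=k,interpolation=cv2.INTER_CUBIC))
def go(p,yaw=None):
    """shift rows needed to bring TCP to p (tool axes, share of .25) and turn to make tool y axis at angle yaw (world, mod pi)"""
    s=r.state(); T=R.from_quat(s["tcp_rot"]); d=T.inv().apply(np.asarray(p)-s["ee_pos"])/.25
    y=T.apply([0,1,0]); a=np.arctan2(y[1],y[0])
    t=None
    if yaw is not None: t=-((yaw-a+np.pi/2)%np.pi-np.pi/2)/1.5
    print("shift",d.round(4),"turn",None if t is None else round(t,4),"tool y ang",round(a,4),"tilt",(T.apply([0,0,1])).round(4),"q6",s["qpos"][5].round(3))
E
python3 - <<'E'
from h import *
c=cap("top")
crop(c,120,180,290,280,4.7,"bath"); crop(c,295,170,425,270,6,"pots")
E
```

```text
(no output)
```

View pics/bath.png

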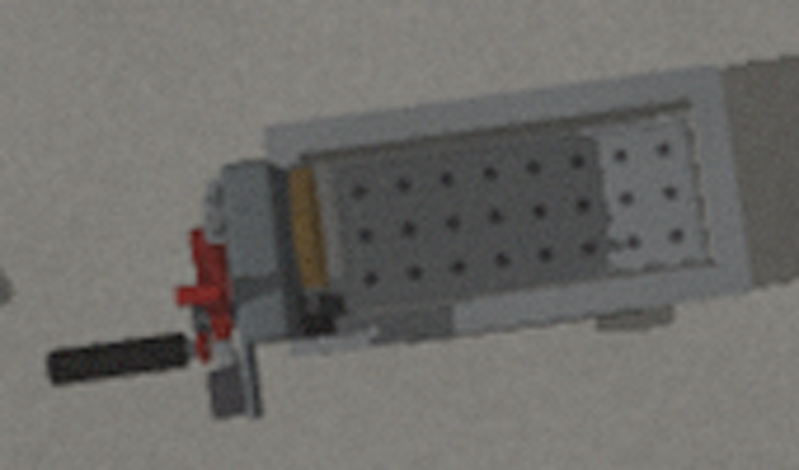

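View pics/pots.png

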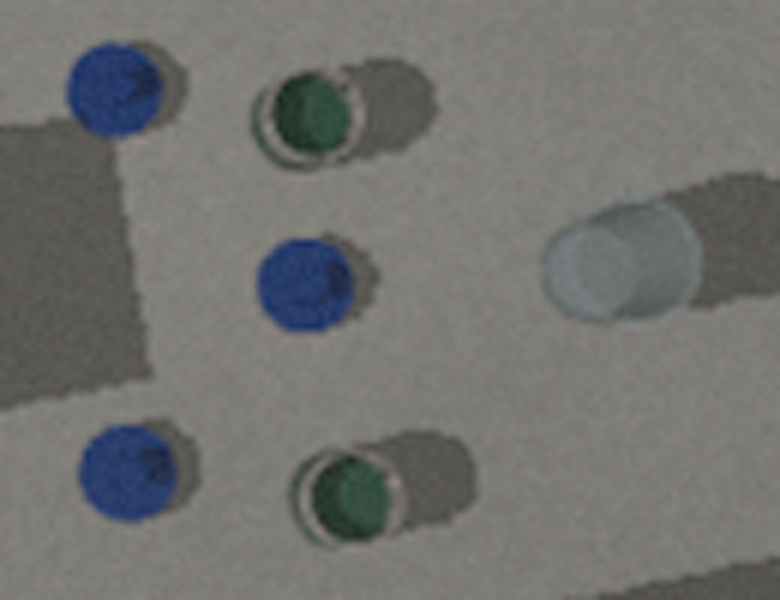

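Bath crop: the outer rim corners are at (266,127), (720,67) and (750,288), and the handle runs from (50,368) to (188,350). Pots crop: lid discs are at (114,90), (306,285) and (128,473), and pot mouths at (312,117) and (353,496). The beaker is at (620,262).

```bash
python3 - <<'E'
from h import *
c=cap("top"); w=cap("side")
f=lambda u,v,z:p2w(c,120+u/4.7,180+v/4.7,z)
g=lambda u,v,z:p2w(c,295+u/6,170+v/6,z)
A,B,C=f(266,127,.13),f(720,67,.13),f(750,288,.13)
print("corners",A.round(4),B.round(4),C.round(4),np.linalg.norm(A-B),np.linalg.norm(B-C))
# yaw: bath y axis from B to A
d=A-B; yaw=np.arctan2(-d[0],d[1]); d2=B-C; print("yaw",yaw,np.arctan2(d2[1],d2[0]))
# handle
for p in((50,368),(188,350)): print("h",f(*p,.212).round(4))
# fit bath pose using known points: rim corners, handle ends, least squares
from scipy.optimize import least_squares
pts=[((-0+.075,.15,.13),(266,127)),((.075,-.15,.13),(720,67)),((-.075,-.15,.13),(750,288)),((-.065,.286,.2125),(50,368)),((-.065,.202,.2125),(188,350))]
def res(q):
    x,y,t=q; o=[]
    for (a,b,z),(u,v) in pts:
        P=[x+a*np.cos(t)-b*np.sin(t),y+a*np.sin(t)+b*np.cos(t),z]
        o+=list(w2p(c,P)-np.array([120+u/4.7,180+v/4.7]))
    return o
s=least_squares(res,[.5,.1,yaw]);print("bath",s.x,np.round(s.fun,2))
for n,u,v,z in(("lidA",114,90,.016),("lidB",306,285,.016),("lidC",128,473,.016),("potA",312,117,.048),("potB",353,496,.048)): print(n,g(u,v,z).round(4))
print("beaker top",g(640,258,.085))
bl=c["color"].astype(int)
def blob(cc,name,mask,z):
    n,l,st,ce=cv2.connectedComponentsWithStats(mask.astype(np.uint8))
    for i in range(1,n):
        if st[i,4]>15: print(name,ce[i].round(1),st[i,4],p2w(cc,*ce[i],z).round(4))
for nm,cc in(("top",c),("side",w)):
    m=cc["color"].astype(int); blob(cc,nm,(m[:,:,2]>m[:,:,0]+50)&(m[:,:,2]>m[:,:,1]+35),.016)
E
```

```text
corners [0.5516 0.2365 0.13  ] [ 0.5917 -0.0607  0.13  ] [ 0.4471 -0.0794  0.13  ] 0.29995110493767035 0.14582386709319986
yaw 0.13438634312302766 0.12855444699462407
h [0.3963 0.3545 0.212 ]
h [0.4073 0.2709 0.212 ]
bath [0.49880094 0.07886479 0.13465574] [-0.33 -0.47 -0.33 -0.49  0.15  0.82  0.3   0.12  0.17 -0.01]
lidA [ 0.6366 -0.2047  0.016 ]
lidB [ 0.5283 -0.3091  0.016 ]
lidC [ 0.4251 -0.209   0.016 ]
potA [ 0.6177 -0.3077  0.048 ]
potB [ 0.4127 -0.3248  0.048 ]
beaker top [ 0.5379915  -0.47226682  0.085     ]
top [452.2 119.6] 48 [ 0.8626 -0.68    0.016 ]
top [ 84.8 133.7] 23 [0.8084 0.5635 0.016 ]
top [312.9 184.7] 153 [ 0.6377 -0.2011  0.016 ]
top [344.8 217.2] 166 [ 0.5292 -0.305   0.016 ]
top [315.2 248.5] 158 [ 0.4261 -0.2052  0.016 ]
side [224.3 102. ] 23 [ 0.8745 -0.9992  0.016 ]
side [276.6 174.6] 64 [ 0.5296 -0.3014  0.016 ]
side [250.9 187.4] 70 [ 0.6381 -0.1972  0.016 ]
side [301.1 189.7] 47 [ 0.419  -0.2036  0.016 ]
side [165.1 349.5] 78 [0.8129 0.5489 0.016 ]
```

Only two pots are present. The bath origin fits at (0.499, 0.079) with yaw 0.135. I'll set up a bath-aligned frame, where tool x = bath y, tool y = bath x and tool z = down, and turn the wrist to match it.

```bash
cat >> h.py <<'E'
O=np.array([.4988,.0789,0]); YAW=.1347
Bx=R.from_euler('z',YAW)
def b(p): return Bx.inv().apply(np.asarray(p)-O)
def w(p): return Bx.apply(p)+O
def st():
    s=r.state(); print("t",round(s["t"],2),"bath xyz",b(s["ee_pos"]).round(4),"world",s["ee_pos"].round(4),"F",s["ft_force"].round(1),"w",s["width"].round(4),"g",round(float(s["grip_force"]),1),"q",s["qpos"].round(2))
E
python3 - <<'E'
from h import *
st(); go([.25,-.40,.36],YAW)
for n,p in dict(lA=(.6366,-.2047,0),lB=(.5283,-.3091,0),lC=(.4251,-.209,0),pA=(.6177,-.3077,0),pB=(.4127,-.3248,0)).items(): print(n,b(p).round(4))
E
```

```text
Traceback (most recent call last):
  File "h.py", line 25, in st
    s=r.state(); print("t",round(s["t"],2),"bath xyz",b(s["ee_pos"]).round(4),"world",s["ee_pos"].round(4),"F",s["ft_force"].round(1),"w",s["width"].round(4),"g",round(float(s["grip_force"]),1),"q",s["qpos"].round(2))
                                                                                                                                          ^^^^^^^^^^^^^^^^
AttributeError: 'float' object has no attribute 'round'
```

```bash
sed -i 's/s\["width"\].round(4)/round(s["width"],4)/' h.py
python3 - <<'E'
from h import *
st(); go([.25,-.40,.36],YAW)
for n,p in dict(lA=(.6366,-.2047,0),lB=(.5283,-.3091,0),lC=(.4251,-.209,0),pA=(.6177,-.3077,0),pB=(.4127,-.3248,0)).items(): print(n,b(p).round(4))
E
```

```text
t 0.25 bath xyz [-0.395  -0.5499  0.2309] world [ 0.1812 -0.5191  0.2309] F [ 0.3 -0.5 -0.1] w 0.0855 g 0.0 q [-1.44  0.26  1.54  0.    1.35 -0.2 ]
shift [ 0.4167 -0.3594 -0.516 ] turn -0.9131 tool y ang -1.235 tilt [-1.e-04  9.e-04 -1.e+00] q6 -0.203
lA [ 0.0985 -0.2995  0.    ]
lB [-0.0229 -0.3884  0.    ]
lC [-0.1117 -0.2754  0.    ]
pA [ 0.0659 -0.3991  0.    ]
pB [-0.1395 -0.3885  0.    ]
```

```bash
python3 -m crank '[[-1,0.1,-0.09,-0.2,-0.12],[-1,0.2,-0.18,-0.4,-0.24],[-1,0.3,-0.27,-0.5,-0.36],[-1,0.41,-0.35,-0.516,-0.48],[-1,0.4167,-0.3594,-0.516,-0.6],[-1,0.4167,-0.3594,-0.516,-0.72],[-1,0.4167,-0.3594,-0.516,-0.84],[-1,0.4167,-0.3594,-0.516,-0.9131],[-1,0.4167,-0.3594,-0.516,-0.9131]]'; python3 -c "
from h import *
st();go([.36,-.2,.36],YAW)"
```

```text
t: 1.38
ee_pos: [0.25, -0.4, 0.3602]
tcp_rot: [0.658, 0.753, 0.0, -0.0]
ft_force: [0.7, 0.3, -0.2]
width: 0.0854
grip_force: 0.0
t 1.38 bath xyz [-0.3109 -0.4412  0.3602] world [ 0.25   -0.4     0.3602] F [ 0.7  0.3 -0.2] w 0.0854 g 0.0 q [-1.25  0.06  1.47  0.    1.62 -1.38]
shift [0.7342 0.5427 0.001 ] turn -0.0007 tool y ang 0.1336 tilt [-1.e-04  2.e-04 -1.e+00] q6 -1.383
```

```bash
python3 -m crank '[[-1,0.2,0.1,0,0],[-1,0.4,0.2,0,0],[-1,0.6,0.3,0,0],[-1,0.8,0.4,0,0],[-1,1,0.5,0,0]]' >/dev/null; python3 -m crank '[[-1,0.2,0.1,0,0],[-1,0.4,0.2,0,0],[-1,0.6,0.3,0,0],[-1,0.8,0.4,0,0],[-1,1,0.484,0,0]]'>/dev/null;  python3 -m crank '[[-1,0.2,0,0.1,0],[-1,0.4,0,0.2,0],[-1,0.6,0,0.2,0],[-1,0.741,0,0.2,0],[-1,0.741,0,0.2,0],[-1,0.741,0,0.2,0]]'; python3 - <<'E'
from h import *
st()
c=cap("wrist"); print(c["color"].shape,[w2p(c,w(p)).round(1) for p in((-.065,.244,.2235),(-.065,.202,.2235),(-.065,.286,.2235),(-.033,.178,.271))])
crop(c,0,0,512,384,1.5,"wr1")
t=cap("top");crop(t,280,160,420,270,5,"pots2")
E
```

```text
t: 3.38
ee_pos: [0.4018, 0.3116, 0.3102]
tcp_rot: [0.658, 0.753, -0.0, 0.0]
ft_force: [-0.1, -0.5, 0.3]
width: 0.0853
grip_force: 0.0
t 3.38 bath xyz [-0.0649  0.2436  0.3102] world [0.4018 0.3116 0.3102] F [-0.1 -0.5  0.3] w 0.0853 g 0.0 q [ 0.44  0.14  1.49 -0.    1.51  0.31]
(384, 512, 3) [array([255.9, 197.9]), array([256., 247.]), array([255.7, 142.9]), array([302.7, 311.9])]
```

View pics/wr1.png

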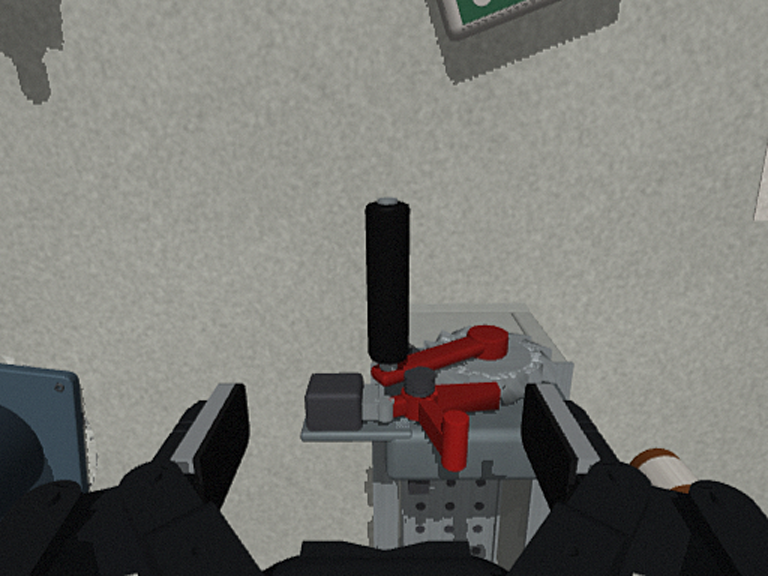

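The wrist view shows the handle at about (388,283) in the 1.5x picture, 2 mm to +x of the prediction. The tab roll is at (455,440). Now I'll descend and pinch the handle.

```bash
python3 -m crank '[[-1,0.01,0.008,0.16,0],[-1,0.01,0.008,0.32,0],[-1,0.01,0.008,0.47,0],[0,0.01,0.008,0.47,0],[1,0.01,0.008,0.47,0],[1,0.01,0.008,0.47,0],[1,0.01,0.008,0.47,0],[1,0.01,0.008,0.47,0]]' 50; python3 - <<'E'
from h import *
st()
th=[-60]
x0,z0=-75*np.sin(np.pi/3),37.5
for d in np.linspace(0.22,2.2,10): a=d-np.pi/3; print(round(d,2),((75*np.sin(a)-x0)/250).round(3),(-(75*np.cos(a)-z0)/250).round(3))
E
```

```text
t: 4.47
ee_pos: [0.4026, 0.3148, 0.194]
tcp_rot: [0.658, 0.753, -0.0, -0.0]
ft_force: [-4.7, -0.4, 4.9]
width: 0.0204
grip_force: 48.7
t 4.47 bath xyz [-0.0637  0.2466  0.194 ] world [0.4026 0.3148 0.194 ] F [-4.7 -0.4  4.9] w 0.0204 g 48.7 q [0.44 0.22 1.68 0.   1.24 0.31]
0.22 0.039 -0.053
0.44 0.089 -0.096
0.66 0.147 -0.128
0.88 0.21 -0.146
1.1 0.276 -0.15
1.32 0.341 -0.139
1.54 0.402 -0.114
1.76 0.456 -0.077
1.98 0.501 -0.029
2.2 0.534 0.028
```

```bash
python3 -m crank '[[1,0,0.018,-0.028,0],[1,0,0.039,-0.053,0],[1,0,0.063,-0.076,0],[1,0,0.089,-0.096,0],[1,0,0.117,-0.114,0],[1,0,0.147,-0.128,0],[1,0,0.178,-0.138,0],[1,0,0.21,-0.146,0],[1,0,0.243,-0.15,0],[1,0,0.276,-0.15,0]]'; python3 - <<'E'
from h import *
st()
E
```

```text
t: 5.72
ee_pos: [0.4683, 0.324, 0.2285]
tcp_rot: [0.658, 0.753, -0.004, -0.003]
ft_force: [-12.4, 1.2, -7.2]
width: 0.0203
grip_force: 50.0
t 5.72 bath xyz [0.0027 0.2469 0.2285] world [0.4683 0.324  0.2285] F [-12.4   1.2  -7.2] w 0.0203 g 50.0 q [0.41 0.3  1.48 0.   1.37 0.27]
```

```bash
python3 -m crank '[[1,0,0.033,0.005,0],[1,0,0.065,0.011,0],[1,0,0.096,0.023,0],[1,0,0.126,0.036,0],[1,0,0.153,0.054,0],[1,0,0.18,0.073,0],[1,0,0.203,0.097,0],[1,0,0.225,0.121,0],[1,0,0.258,0.178,0],[1,0,0.264,0.192,0]]';python3 -m crank '[[1,0,0,0,0],[1,0,0,0.004,0]]'; python3 - <<'E'
from h import *
st()
E
```

```text
t: 6.98
ee_pos: [0.5337, 0.3333, 0.1819]
tcp_rot: [0.658, 0.753, -0.003, -0.003]
ft_force: [-15.5, 0.7, 6.0]
width: 0.0207
grip_force: 51.4
t: 7.22
ee_pos: [0.5338, 0.3333, 0.1816]
tcp_rot: [0.658, 0.753, -0.002, -0.002]
ft_force: [-14.9, -0.1, 5.8]
width: 0.0205
grip_force: 51.3
t 7.22 bath xyz [0.0688 0.2474 0.1816] world [0.5338 0.3333 0.1816] F [-14.9  -0.1   5.8] w 0.0205 g 51.3 q [0.38 0.44 1.4  0.   1.31 0.24]
```

```bash
python3 -m crank '[[-1,0,0,0,0],[-1,0,0,0,0],[-1,0,0,0,0],[-1,0,0,0,0],[-1,0,0,-0.2,0],[-1,0,0,-0.4,0],[-1,0,0,-0.6,0],[-1,0,0,-0.72,0],[-1,0,0,-0.72,0]]'; python3 - <<'E'
from h import *
st()
c=cap("wrist")
crop(c,0,0,512,384,1.5,"wr2")
for d in(2.094,2.25): a=d-np.pi/3; print([w2p(c,w((.0013+.075*np.sin(a),y,.175+.075*np.cos(a)+.011))).round(1)*1.5 for y in(.202,.286)])
E
```

```text
t: 8.35
ee_pos: [0.5383, 0.3332, 0.3646]
tcp_rot: [0.658, 0.753, 0.003, 0.002]
ft_force: [-1.1, 0.5, -0.3]
width: 0.0853
grip_force: 0.0
t 8.35 bath xyz [0.0733 0.2466 0.3646] world [0.5383 0.3332 0.3646] F [-1.1  0.5 -0.3] w 0.0853 g 0.0 q [ 0.38  0.37  1.07 -0.    1.7   0.24]
[array([371.7 , 333.75]), array([370.2, 202.8])]
[array([379.65, 327.  ]), array([378.9 , 199.95])]
```

View pics/wr2.png

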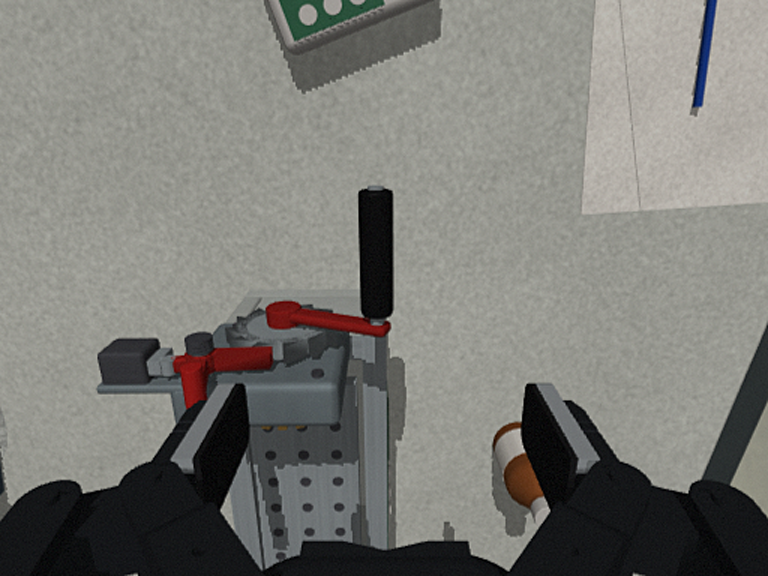

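The crank is held just past top on the pawl, and the platform is raised. The handle is at (376,255) in the picture. Now to lid A, at bath (0.0985, -0.2995).

```bash
python3 -m crank '[[-1,-0.22,0.01,0,0],[-1,-0.44,0.02,0,0],[-1,-0.66,0.04,0,0],[-1,-0.88,0.06,0,0],[-1,-1,0.08,0,0]]' >/dev/null; python3 -m crank '[[-1,-0.25,0.005,0,0],[-1,-0.5,0.01,0,0],[-1,-0.75,0.01,0,0],[-1,-1,0.01,0,0],[-1,-1,0.01,0.2,0],[-1,-1,0.01,0.4,0],[-1,-1,0.01,0.5,0]]' >/dev/null;  python3 -m crank '[[-1,-0.184,0.01,0.1,0],[-1,-0.184,0.01,0.1,0],[-1,-0.184,0.01,0.1,0]]'; cat >> h.py <<'E'
def blue(c,z=.016,amin=150):
    m=c["color"].astype(int); k=((m[:,:,2]>m[:,:,0]+50)&(m[:,:,2]>m[:,:,1]+35)).astype(np.uint8)
    n,l,s,ce=cv2.connectedComponentsWithStats(k)
    for i in range(1,n):
        if s[i,4]>amin: print("blue",ce[i].round(1),s[i],"bath",b(p2w(c,*ce[i],z)).round(4))
E
python3 - <<'E'
from h import *
st()
c=cap("wrist"); blue(c)
crop(c,0,0,512,384,1.5,"wr3")
print([ (w2p(c,w(p))*1.5).round(1) for p in((.0985,-.2995,.016),(.0985,-.2995,.032),(.0659,-.3991,.048))])
E
```

```text
t: 10.28
ee_pos: [0.6345, -0.2045, 0.2097]
tcp_rot: [0.658, 0.753, -0.0, -0.002]
ft_force: [0.2, 0.2, 0.1]
width: 0.0855
grip_force: 0.0
t 10.28 bath xyz [ 0.0964 -0.2991  0.2097] world [ 0.6345 -0.2045  0.2097] F [0.2 0.2 0.1] w 0.0855 g 0.0 q [-0.48  0.48  1.26  0.    1.41 -0.61]
blue [ 59.7 136.3] [  34  112   52   51 1984] bath [-0.1091 -0.2688  0.016 ]
blue [260.4 159.3] [ 236  135   50   49 1903] bath [ 0.1007 -0.2938  0.016 ]
blue [155.5 233.6] [ 133  213   46   43 1512] bath [-0.0206 -0.3816  0.016 ]
[array([387.5, 246.7]), array([387.6, 252.5]), array([342.5, 392.2])]
```

View pics/wr3.png

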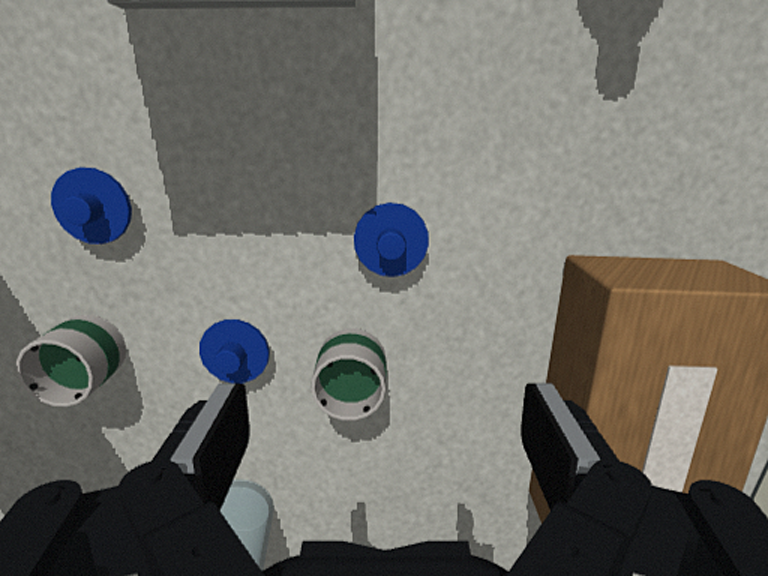

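The wrist view shows lid A at (391,240), lid C at (91,205) and lid B at (235,350). The pot mouths are at (349,388) and (57,370). Both the handle and lids show the same +1.5/+4.5 mm bias, so I'll correct the bath origin by that, then grasp lid A's knob.

```bash
python3 - <<'E'
from h import *
c=cap("wrist")
n=w([.0015,.0045,0]); print(n)
for u,v in((349.5,388),(57,370)):print("pot",(b(p2w(c,u/1.5,v/1.5,.048))-[.0015,.0045,0]).round(4))
open("h.py","a").write(f"O=np.array([{n[0]:.4f},{n[1]:.4f},0])\n")
E
python3 -m crank '[[-1,0.016,0.016,0.25,0],[-1,0.016,0.016,0.5,0],[-1,0.016,0.016,0.7,0],[-1,0.016,0.016,0.767,0],[0.4,0.016,0.016,0.767,0],[1,0.016,0.016,0.767,0],[1,0.016,0.016,0.767,0],[1,0.016,0.016,0.767,0],[1,0.016,0.016,0.767,0]]' 30;python3 -c "
from h import *
st()"
```

```text
[0.49968209 0.08356068 0.        ]
pot [ 0.0702 -0.4008  0.048 ]
pot [-0.1375 -0.3859  0.048 ]
t: 11.5
ee_pos: [0.6398, -0.2009, 0.0217]
tcp_rot: [0.658, 0.753, 0.0, 0.002]
ft_force: [-1.4, 0.5, 7.5]
width: 0.0181
grip_force: 29.1
t 11.5 bath xyz [ 0.1006 -0.3008  0.0217] world [ 0.6398 -0.2009  0.0217] F [-1.4  0.5  7.5] w 0.0181 g 29.1 q [-0.47  0.65  1.45  0.    1.03 -0.6 ]
```

```bash
python3 -m crank '[[1,0,0,-0.2,0],[1,0,0,-0.4,0],[1,-0.1,-0.03,-0.6,0],[1,-0.3,-0.1,-0.6,0],[1,-0.4,-0.12,-0.6,0],[1,-0.4,-0.12,-0.6,0],[1,-0.4,-0.12,-0.6,0]]';python3 -c "
from h import *
st()
c=cap('wrist');crop(c,0,0,512,384,1.5,'wr4');blue(c)
s=r.state();p=b(s['ee_pos']);z=p[2]-.0217
print([(w2p(c,w(q))*1.5).round(1) for q in((.0702,-.4008,.048),(.0685,-.399,.048),(p[0],p[1],z+.016))])
t=cap('top'); m=t['color'];crop(t,330,165,390,265,6,'pt')
"
```

```text
t: 12.38
ee_pos: [0.6222, -0.3024, 0.1687]
tcp_rot: [0.658, 0.753, 0.0, -0.001]
ft_force: [0.0, -0.2, -0.5]
width: 0.0183
grip_force: 29.4
t 12.38 bath xyz [ 0.0696 -0.3989  0.1687] world [ 0.6222 -0.3024  0.1687] F [ 0.  -0.2 -0.5] w 0.0183 g 29.4 q [-0.61  0.55  1.24  0.    1.35 -0.75]
blue [38.3 30.3] [   6    0   66   66 3266] bath [-0.1106 -0.2744  0.016 ]
blue [158.5 162.1] [ 131  135   56   55 2427] bath [-0.0223 -0.3864  0.016 ]
blue [256.3 239.8] [ 205  200  103   93 5428] bath [ 0.0696 -0.4682  0.016 ]
[array([385.2, 280.6]), array([382.3, 277.6]), array([384.5, 378.2])]
```

View pics/wr4.png

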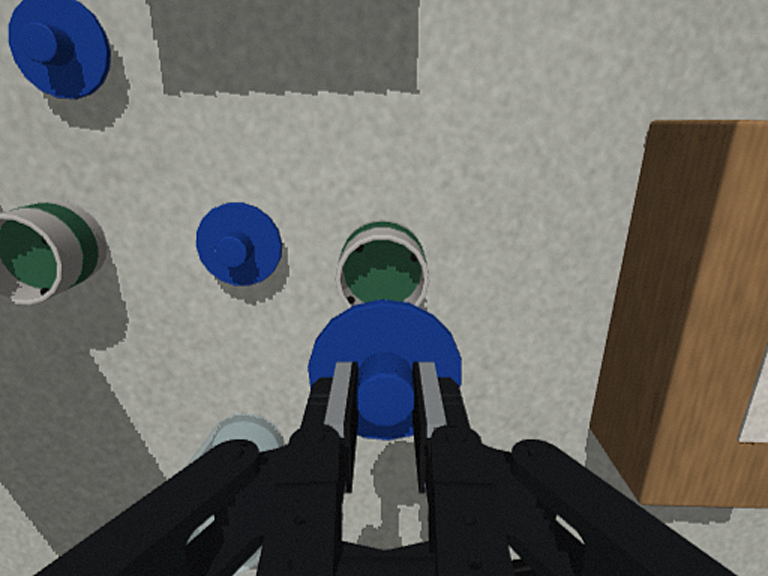

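The pot mouth is centred at about (383,276) and the held disc at about (385,370). That puts the lid about 2.5 mm to +y of the TCP, so I'll correct for it and lower.

```bash
python3 -m crank '[[1,-0.01,-0.004,0.15,0],[1,-0.01,-0.004,0.3,0],[1,-0.01,-0.004,0.375,0],[1,-0.01,-0.004,0.39,0],[1,-0.01,-0.004,0.405,0],[1,-0.01,-0.004,0.41,0],[1,-0.01,-0.004,0.42,0],[1,-0.01,-0.004,0.42,0]]';python3 -m crank '[[1,0,0,0.01,0],[1,0,0,0.02,0],[1,0,0,0.03,0],[1,0,0,0.04,0],[1,0,0,0.04,0]]'
```

```text
t: 13.48
ee_pos: [0.6229, -0.3066, 0.0668]
tcp_rot: [0.658, 0.753, 0.0, 0.002]
ft_force: [-0.6, 1.2, 5.5]
width: 0.0181
grip_force: 30.0
t: 14.1
ee_pos: [0.6226, -0.3067, 0.0577]
tcp_rot: [0.658, 0.753, 0.0, 0.002]
ft_force: [-2.9, 2.4, 12.7]
width: 0.0181
grip_force: 32.2
```

```bash
python3 -m crank '[[1,0,0,0.01,0],[1,0,0,0.016,0],[1,0,0,0.016,0]]';python3 -m crank '[[1,0,0,-0.03,0],[-0.3,0,0,-0.03,0],[-1,0,0,-0.03,0],[-1,0,0,-0.03,0],[-1,0,0,-0.03,0],[-1,0,0,-0.2,0],[-1,0,0,-0.4,0],[-1,0,0.03,-0.5,0],[-1,0.2,-0.1,-0.5,0],[-1,0.2,-0.1,-0.5,0]]'; python3 - <<'E'
from h import *
st();c=cap('wrist');crop(c,100,60,400,384,1.8,'wr5');blue(c);blue(c,.053)
E
```

```text
t: 14.48
ee_pos: [0.6228, -0.3069, 0.0575]
tcp_rot: [0.658, 0.753, 0.0, 0.003]
ft_force: [-9.2, 4.8, 31.4]
width: 0.0183
grip_force: 33.8
t: 15.72
ee_pos: [0.5862, -0.2554, 0.1737]
tcp_rot: [0.657, 0.754, -0.0, -0.004]
ft_force: [0.3, -0.3, -0.0]
width: 0.0852
grip_force: 0.0
t 15.72 bath xyz [ 0.0402 -0.3476  0.1737] world [ 0.5862 -0.2554  0.1737] F [ 0.3 -0.3 -0. ] w 0.0852 g 0.0 q [-0.59  0.46  1.38  0.    1.31 -0.72]
blue [89.2 94.6] [  60   65   60   61 2764] bath [-0.1104 -0.2741  0.016 ]
blue [195.2 211.3] [ 169  187   53   50 2026] bath [-0.022  -0.3869  0.016 ]
blue [288.8 242.6] [ 260  216   58   53 2404] bath [ 0.0735 -0.4219  0.016 ]
blue [89.2 94.6] [  60   65   60   61 2764] bath [-0.0918 -0.2727  0.053 ]
blue [195.2 211.3] [ 169  187   53   50 2026] bath [-0.0143 -0.3717  0.053 ]
blue [288.8 242.6] [ 260  216   58   53 2404] bath [ 0.0695 -0.4024  0.053 ]
```

View pics/wr5.png

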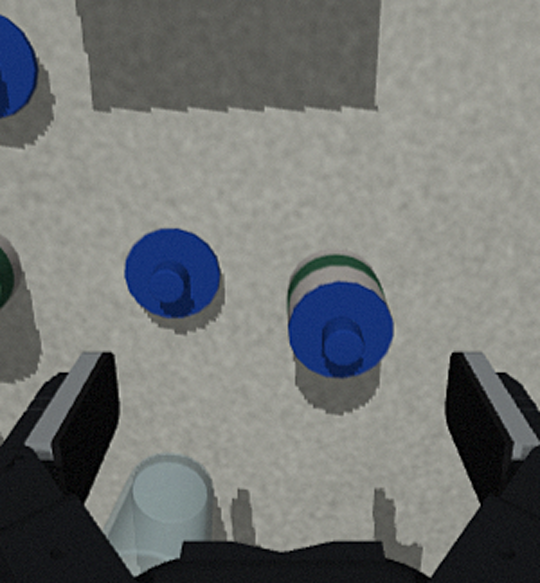

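The lid sits level on pot A, with its disc centred over the band at (341,330) in the crop. Next I'll pick up pot A.

```bash
python3 -m crank '[[-0.7,-0.1,0.06,0,0],[-0.7,-0.208,0.117,0,0],[-0.7,-0.208,0.117,0.2,0],[-0.7,-0.208,0.117,0.4,0],[-0.7,-0.208,0.117,0.55,0],[-0.7,-0.208,0.117,0.643,0],[-0.7,-0.208,0.117,0.643,0]]';python3 -m crank '[[0,0,0,0,0],[0.5,0,0,0,0],[1,0,0,0,0],[1,0,0,0,0],[1,0,0,0,0],[1,0,0,0,0]]' 40;python3 -c "
from h import *
st()"
```

```text
t: 16.65
ee_pos: [0.6255, -0.3076, 0.0121]
tcp_rot: [0.658, 0.753, -0.0, -0.002]
ft_force: [-0.5, -0.0, 1.2]
width: 0.0727
grip_force: 0.0
t: 17.4
ee_pos: [0.6273, -0.3083, 0.0164]
tcp_rot: [0.658, 0.753, 0.0, 0.002]
ft_force: [1.1, -0.9, 6.1]
width: 0.053
grip_force: 42.9
t 17.4 bath xyz [ 0.0738 -0.4055  0.0164] world [ 0.6273 -0.3083  0.0164] F [ 1.1 -0.9  6.1] w 0.053 g 42.9 q [-0.62  0.7   1.37 -0.    1.06 -0.75]
```

```bash
python3 -m crank '[[1,0,0,-0.2,0],[1,0,0,-0.4,0],[1,0,0,-0.6,0],[1,0,0,-0.8,0],[1,0.2,-0.05,-0.84,0],[1,0.4,-0.15,-0.84,0],[1,0.6,-0.25,-0.84,0],[1,0.8,-0.295,-0.84,0],[1,0.8,-0.295,-0.84,0],[1,0.8,-0.295,-0.84,0]]'; python3 - <<'E'
from h import *
st();c=cap('wrist');crop(c,0,0,512,384,1.5,'wr6')
p=b(r.state()['ee_pos']);print([(w2p(c,w(q))*1.5).round(1) for q in((-.047,-.119,.135),(.047,-.119,.135),(.047,.119,.135),(-.047,.119,.135),(p[0],p[1],p[2]-.0164+.053))]); blue(c,p[2]-.0164+.053)
E
```

```text
t: 18.65
ee_pos: [0.5263, -0.1192, 0.2247]
tcp_rot: [0.658, 0.753, -0.0, 0.0]
ft_force: [0.2, -0.4, -2.8]
width: 0.0531
grip_force: 43.4
t 18.65 bath xyz [-0.0009 -0.2045  0.2247] world [ 0.5263 -0.1192  0.2247] F [ 0.2 -0.4 -2.8] w 0.0531 g 43.4 q [-0.43  0.24  1.57 -0.    1.33 -0.56]
[array([282.3, 119.1]), array([489.2, 118.9]), array([ 546.1, -740.7]), array([ 225.4, -740.4]), array([384.2, 461.5])]
blue [163.4 217.2] [ 141  197   46   42 1473] bath [-0.034  -0.1658  0.2612]
blue [256.5 296.5] [  190   238   134   117 12339] bath [-0.0006 -0.1998  0.2612]
```

View pics/wr6.png

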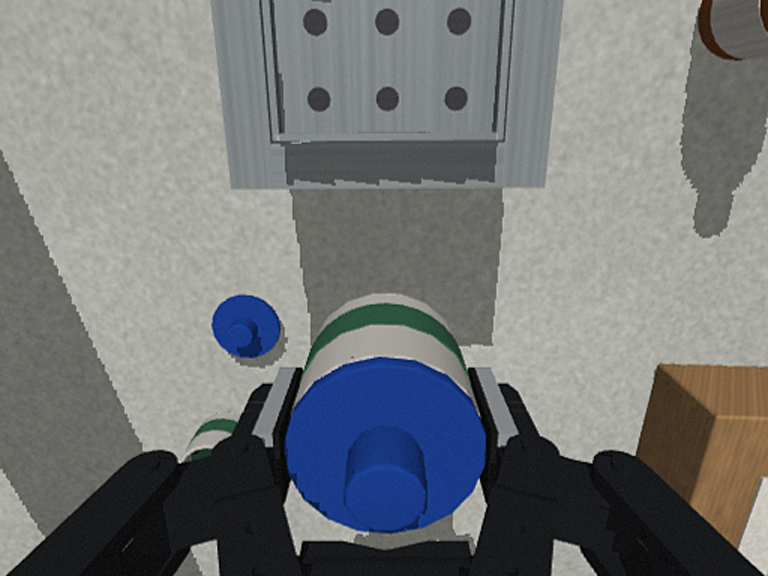

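The view shows the deck centred on column 390, as expected, and pot A upright and level in the grip. The left lid is at (245,325). I'll carry the pot over the deck and lower it.

```bash
python3 -m crank '[[1,0.2,0.008,0,0],[1,0.4,0.008,0,0],[1,0.6,0.008,0,0],[1,0.798,0.008,0,0],[1,0.798,0.008,0.1,0],[1,0.798,0.008,0.2,0],[1,0.798,0.008,0.233,0],[1,0.798,0.008,0.233,0],[1,0.798,0.008,0.233,0]]';python3 -m crank '[[1,0,0,0.012,0],[1,0,0,0.024,0],[1,0,0,0.024,0]]'
```

```text
t: 19.82
ee_pos: [0.5024, 0.0782, 0.1674]
tcp_rot: [0.658, 0.753, 0.0, 0.001]
ft_force: [-0.5, 0.6, -2.9]
width: 0.0532
grip_force: 43.3
t: 20.2
ee_pos: [0.5013, 0.0788, 0.1605]
tcp_rot: [0.658, 0.753, -0.0, -0.0]
ft_force: [0.2, 1.1, -2.7]
width: 0.0531
grip_force: 43.4
```

```bash
python3 -m crank '[[1,0,0,0.008,0],[1,0,0,0.016,0],[1,0,0,0.016,0]]'; python3 -c "
from h import *
st()"
```

```text
t: 20.58
ee_pos: [0.5015, 0.0787, 0.1565]
tcp_rot: [0.658, 0.753, -0.0, -0.0]
ft_force: [0.1, 0.3, -1.9]
width: 0.0529
grip_force: 43.4
t 20.57 bath xyz [ 0.0011 -0.0051  0.1565] world [0.5015 0.0787 0.1565] F [ 0.1  0.3 -1.9] w 0.0529 g 43.4 q [-0.06  0.25  1.74 -0.    1.15 -0.2 ]
```

```bash
python3 -m crank '[[1,0,0,0.008,0],[1,0,0,0.016,0],[1,0,0,0.016,0]]'; python3 -m crank '[[1,0,0,0.006,0],[1,0,0,0.006,0]]'
```

```text
t: 20.95
ee_pos: [0.5015, 0.0788, 0.1535]
tcp_rot: [0.658, 0.753, 0.0, 0.0]
ft_force: [-2.8, 0.2, 5.3]
width: 0.0531
grip_force: 44.1
t: 21.2
ee_pos: [0.5015, 0.0788, 0.1521]
tcp_rot: [0.658, 0.753, 0.0, 0.0]
ft_force: [-3.1, 0.8, 7.0]
width: 0.0532
grip_force: 44.2
```

```bash
python3 -m crank '[[0,0,0,0,0],[-0.6,0,0,0,0],[-0.6,0,0,0,0],[-0.6,0,0,0,0],[-0.6,0,0,-0.15,0],[-0.6,0,0,-0.3,0],[-1,0,0,-0.5,0],[-1,-0.25,-0.1,-0.5,0],[-1,-0.5,-0.25,-0.5,0],[-1,-0.75,-0.35,-0.5,0]]'; python3 -m crank '[[-1,-0.25,-0.1,0,0],[-1,-0.28,-0.1,0.2,0],[-1,-0.28,-0.1,0.24,0],[-1,-0.28,-0.1,0.24,0],[-1,-0.28,-0.1,0.24,0]]'
python3 - <<'E'
from h import *
st();c=cap('wrist');blue(c);crop(c,0,0,512,384,1.5,'wr7')
t=cap('top');blue(t,.016,50);crop(t,180,180,390,290,3.8,'top7')
E
```

```text
t: 22.45
ee_pos: [0.4445, -0.1009, 0.2763]
tcp_rot: [0.657, 0.753, 0.0, 0.0]
ft_force: [1.0, -0.3, -0.2]
width: 0.0855
grip_force: 0.0
t: 23.08
ee_pos: [0.431, -0.1719, 0.2176]
tcp_rot: [0.657, 0.754, 0.0, 0.001]
ft_force: [0.9, 0.1, 0.1]
width: 0.0854
grip_force: 0.0
t 23.07 bath xyz [-0.1024 -0.244   0.2176] world [ 0.431  -0.1719  0.2176] F [0.9 0.1 0.1] w 0.0854 g 0.0 q [-0.62  0.11  1.75  0.    1.27 -0.76]
blue [247.7 187.5] [ 225  165   47   46 1675] bath [-0.1114 -0.2738  0.016 ]
blue [319.6 273.4] [ 299  255   43   38 1280] bath [-0.0231 -0.3863  0.016 ]
blue [345.1 216.8] [338 210  15  15 158] bath [-0.0216 -0.3903  0.016 ]
blue [227.3 222.2] [220 214  17  17 207] bath [ 0.0123 -0.0014  0.016 ]
```

View pics/wr7.png

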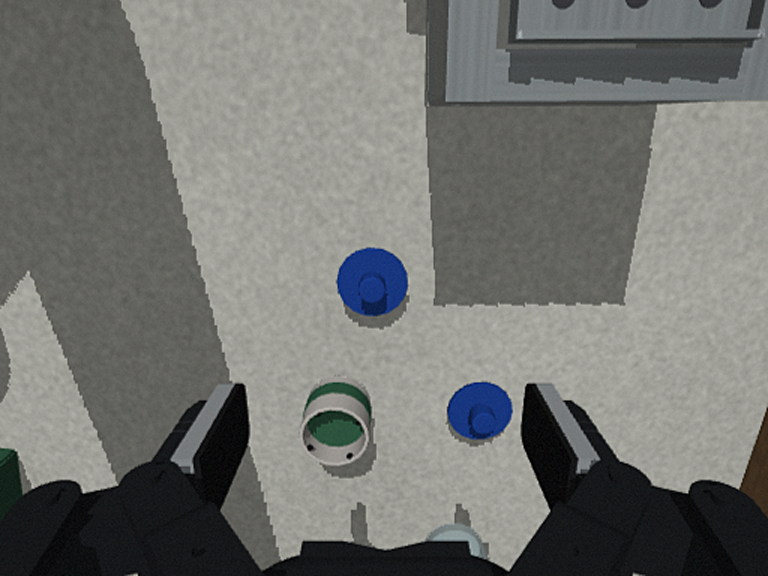

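Lid C is at (372,282) and pot B's mouth at about (335,437). Next I'll grasp lid C.

```bash
python3 -c "
from h import *
c=cap('wrist');print(b(p2w(c,335/1.5,437.5/1.5,.048)))"; python3 -m crank '[[-1,-0.118,-0.034,0.2,0],[-1,-0.118,-0.034,0.4,0],[-1,-0.118,-0.034,0.6,0],[-1,-0.118,-0.034,0.75,0],[-1,-0.118,-0.034,0.785,0],[0.4,-0.118,-0.034,0.785,0],[1,-0.118,-0.034,0.785,0],[1,-0.118,-0.034,0.785,0],[1,-0.118,-0.034,0.785,0],[1,-0.118,-0.034,0.785,0]]' 30;python3 -c "
from h import *
st()"
```

```text
[-0.13972436 -0.3896131   0.048     ]
t: 24.48
ee_pos: [0.4262, -0.2033, 0.021]
tcp_rot: [0.658, 0.753, 0.0, 0.001]
ft_force: [-0.0, 0.6, 6.0]
width: 0.0181
grip_force: 29.1
t 24.48 bath xyz [-0.1114 -0.2744  0.021 ] world [ 0.4262 -0.2033  0.021 ] F [-0.   0.6  6. ] w 0.0181 g 29.1 q [-0.68  0.38  1.97  0.    0.79 -0.82]
```

```bash
python3 -m crank '[[1,0,0,-0.2,0],[1,-0.1,-0.03,-0.4,0],[1,-0.3,-0.08,-0.4,0],[1,-0.456,-0.11,-0.4,0],[1,-0.456,-0.11,-0.4,0],[1,-0.456,-0.11,-0.25,0],[1,-0.456,-0.11,-0.22,0],[1,-0.456,-0.11,-0.2,0],[1,-0.456,-0.11,-0.18,0],[1,-0.456,-0.11,-0.18,0]]';python3 -m crank '[[1,0,0,0.01,0],[1,0,0,0.015,0],[1,0,0,0.015,0]]'
```

```text
t: 25.72
ee_pos: [0.4136, -0.3194, 0.0652]
tcp_rot: [0.658, 0.753, -0.0, 0.0]
ft_force: [-1.0, -0.7, 0.8]
width: 0.0183
grip_force: 29.6
t: 26.1
ee_pos: [0.4135, -0.3193, 0.0608]
tcp_rot: [0.658, 0.753, 0.0, -0.0]
ft_force: [0.0, 0.5, -1.0]
width: 0.0185
grip_force: 29.4
```

```bash
python3 -m crank '[[1,0,0,0.01,0],[1,0,0,0.01,0]]'; python3 -m crank '[[1,0,0,0.01,0],[1,0,0,0.02,0],[1,0,0,0.02,0]]'
```

```text
t: 26.35
ee_pos: [0.4133, -0.3193, 0.0582]
tcp_rot: [0.658, 0.753, 0.0, -0.0]
ft_force: [-0.1, -0.1, -0.5]
width: 0.0186
grip_force: 29.5
t: 26.72
ee_pos: [0.4137, -0.3198, 0.0577]
tcp_rot: [0.658, 0.753, -0.0, 0.001]
ft_force: [-9.2, 7.7, 36.3]
width: 0.0181
grip_force: 32.8
```

```bash
python3 -m crank '[[1,0,0,-0.05,0],[-0.3,0,0,-0.05,0],[-1,0,0,-0.05,0],[-1,0,0,-0.05,0],[-1,0,0,-0.2,0],[-1,0,0,-0.4,0],[-1,0.2,0.1,-0.4,0],[-1,0.2,0.1,-0.4,0],[-1,0.2,0.1,-0.4,0]]'; python3 - <<'E'
from h import *
st();c=cap('wrist');crop(c,100,90,420,330,2.4,'wr8');blue(c);blue(c,.053)
E
```

```text
t: 27.85
ee_pos: [0.4315, -0.2665, 0.153]
tcp_rot: [0.658, 0.753, -0.0, -0.0]
ft_force: [0.0, -0.2, 0.0]
width: 0.0858
grip_force: 0.0
t 27.85 bath xyz [-0.1146 -0.3378  0.153 ] world [ 0.4315 -0.2665  0.153 ] F [ 0.  -0.2  0. ] w 0.0858 g 0.0 q [-0.77  0.25  1.75 -0.    1.14 -0.91]
blue [351.7 227.8] [ 324  203   56   51 2245] bath [-0.0232 -0.3864  0.016 ]
blue [228.3 247.1] [ 197  219   63   57 2795] bath [-0.1419 -0.4072  0.016 ]
blue [351.7 227.8] [ 324  203   56   51 2245] bath [-0.0352 -0.3687  0.053 ]
blue [228.3 247.1] [ 197  219   63   57 2795] bath [-0.1382 -0.3867  0.053 ]
```

View pics/wr8.png

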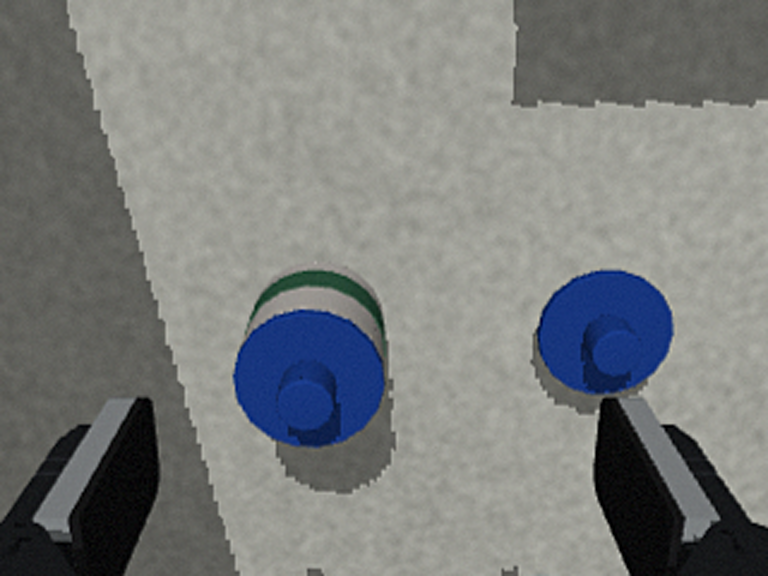

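Lid C is level on pot B at (309,377), and the hard stop was at the same height as pot A's. Next I'll grasp pot B.

```bash
python3 -m crank '[[-0.8,-0.199,-0.096,0,0],[-0.8,-0.199,-0.096,0,0],[-0.8,-0.199,-0.096,0.2,0],[-0.8,-0.199,-0.096,0.4,0],[-0.8,-0.199,-0.096,0.5,0],[-0.8,-0.199,-0.096,0.554,0],[-0.8,-0.199,-0.096,0.554,0]]';python3 -m crank '[[0,0,0,0,0],[0.5,0,0,0,0],[1,0,0,0,0],[1,0,0,0,0],[1,0,0,0,0],[1,0,0,0,0]]' 40;python3 -c "
from h import *
st()"
```

```text
t: 28.78
ee_pos: [0.4141, -0.319, 0.0143]
tcp_rot: [0.658, 0.753, 0.0, -0.001]
ft_force: [0.1, 0.3, 0.7]
width: 0.0771
grip_force: 0.0
t: 29.52
ee_pos: [0.415, -0.32, 0.0165]
tcp_rot: [0.658, 0.753, -0.0, 0.001]
ft_force: [-1.9, -0.1, 7.4]
width: 0.0525
grip_force: 42.5
t 29.52 bath xyz [-0.1382 -0.3886  0.0165] world [ 0.415  -0.32    0.0165] F [-1.9 -0.1  7.4] w 0.0525 g 42.5 q [-0.87  0.46  1.85 -0.    0.83 -1.  ]
```

```bash
python3 -m crank '[[1,0,0,-0.2,0],[1,0,0,-0.4,0],[1,0,0,-0.6,0],[1,0,0,-0.84,0],[1,0.15,0.1,-0.84,0],[1,0.3,0.2,-0.84,0],[1,0.5,0.35,-0.84,0],[1,0.7,0.45,-0.84,0],[1,0.9,0.557,-0.84,0],[1,0.9,0.557,-0.84,0]]'>/dev/null;python3 -m crank '[[1,0.15,0,0,0],[1,0.3,0,0,0],[1,0.366,0,0,0],[1,0.366,0,0.1,0],[1,0.366,0,0.2,0],[1,0.366,0,0.24,0],[1,0.366,0,0.256,0],[1,0.366,0,0.265,0],[1,0.366,0,0.265,0]]'; python3 -c "
from h import *
st()"
```

```text
t: 31.9
ee_pos: [0.5104, 0.013, 0.1594]
tcp_rot: [0.658, 0.753, 0.0, 0.001]
ft_force: [-0.1, 0.8, -2.6]
width: 0.0526
grip_force: 43.4
t 31.9 bath xyz [ 0.0012 -0.0714  0.1594] world [0.5104 0.013  0.1594] F [-0.1  0.8 -2.6] w 0.0526 g 43.4 q [-0.19  0.25  1.73 -0.    1.16 -0.33]
```

```bash
python3 -m crank '[[1,0,0,0.01,0],[1,0,0,0.018,0],[1,0,0,0.018,0]]';python3 -m crank '[[1,0,0,0.008,0],[1,0,0,0.012,0],[1,0,0,0.012,0]]'
```

```text
t: 32.28
ee_pos: [0.5099, 0.0133, 0.1542]
tcp_rot: [0.658, 0.753, -0.0, -0.0]
ft_force: [0.7, 0.4, -2.7]
width: 0.0525
grip_force: 43.5
t: 32.65
ee_pos: [0.5102, 0.0132, 0.1519]
tcp_rot: [0.658, 0.753, 0.0, 0.0]
ft_force: [-1.6, 1.1, 4.3]
width: 0.0528
grip_force: 44.0
```

```bash
python3 -m crank '[[0,0,0,0,0],[-0.6,0,0,0,0],[-0.6,0,0,0,0],[-0.6,0,0,0,0],[-0.6,0,0,-0.15,0],[-0.6,0,0,-0.3,0],[-0.6,0,0,-0.55,0],[0,0,0,-0.83,0],[0,0,0,-0.83,0]]'; python3 -m crank '[[1,0.25,0,0,0],[1,0.5,0.02,0,0],[1,0.7,0.02,0,0],[1,0.7,0.02,0,0],[1,0.7,0.02,0,0]]'
python3 - <<'E'
from h import *
st();c=cap('wrist');crop(c,0,0,512,384,1.5,'wr9')
print([(w2p(c,w(q))*1.5).round(1) for q in((-.033,.165,.271),(-.033,.191,.271),(-.033,.178,.271))])
E
```

```text
t: 33.78
ee_pos: [0.5119, 0.0129, 0.364]
tcp_rot: [0.658, 0.753, 0.002, 0.004]
ft_force: [0.8, 1.1, -0.4]
width: 0.043
grip_force: 0.0
t: 34.4
ee_pos: [0.4912, 0.1871, 0.3578]
tcp_rot: [0.658, 0.753, -0.001, -0.0]
ft_force: [0.2, -0.5, -0.4]
width: 0.0001
grip_force: 0.0
t 34.4 bath xyz [0.0054 0.1037 0.3578] world [0.4912 0.1871 0.3578] F [ 0.2 -0.5 -0.4] w 0.0001 g 0.0 q [ 0.15  0.16  1.36 -0.    1.63  0.02]
[array([301.4, 174. ]), array([298. , 114.7]), array([299.7, 144.9])]
```

View pics/wr9.png

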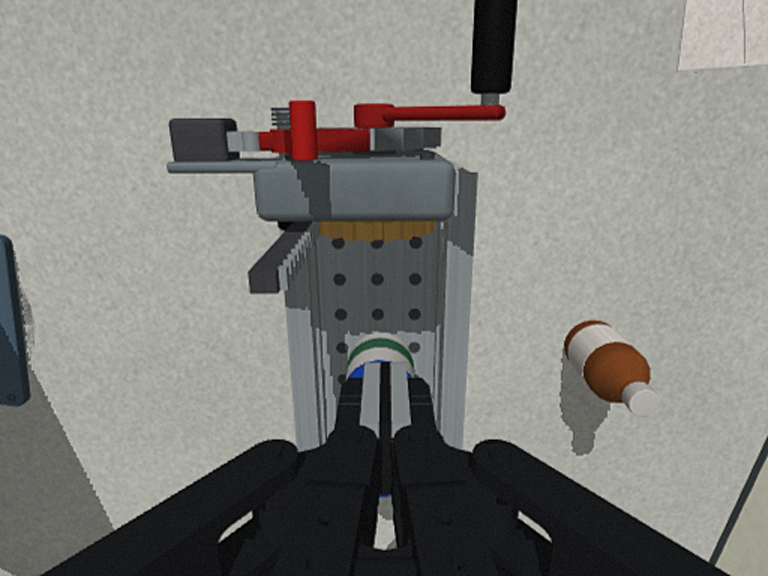

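The tab roll is at (302,130), which is bath (-0.033, 0.184). The pawl is on the wheel and pot A stands upright. Next I'll lower beside the tab and push it toward -x.

```bash
python3 -m crank '[[1,0.2,0.02,0,0],[1,0.32,0.02,0,0],[1,0.32,0.02,0,0],[1,0.32,0.02,0.2,0],[1,0.32,0.02,0.38,0],[1,0.32,0.02,0.403,0],[1,0.32,0.02,0.403,0]]'; python3 -m crank '[[1,0,-0.04,0,0],[1,0,-0.08,0,0],[1,0,-0.11,0,0],[1,0,-0.14,0,0],[1,0,-0.17,0,0],[1,0,-0.2,0,0],[1,0,-0.2,0,0]]'; python3 -c "
from h import *
st()"
```

```text
t: 35.33
ee_pos: [0.4866, 0.2663, 0.2591]
tcp_rot: [0.659, 0.753, 0.0, 0.0]
ft_force: [0.5, 1.0, 0.8]
width: -0.0002
grip_force: 0.0
t: 36.2
ee_pos: [0.4356, 0.2607, 0.259]
tcp_rot: [0.658, 0.753, 0.001, 0.0]
ft_force: [-0.1, 0.1, -0.1]
width: 0.0003
grip_force: 0.0
t 36.2 bath xyz [-0.0398  0.1841  0.259 ] world [0.4356 0.2607 0.259 ] F [-0.1  0.1 -0.1] w 0.0003 g 0.0 q [0.32 0.16 1.59 0.   1.39 0.18]
```

```bash
python3 -m crank '[[1,0,-0.02,0,0],[1,0,-0.03,0,0],[1,0,-0.03,0,0]]'; python3 -m crank '[[1,0,0.05,0,0],[1,0,0.1,-0.2,0],[1,0,0.1,-0.4,0],[-1,-0.2,0.1,-0.4,0],[-1,-0.32,0.1,-0.4,0],[-1,-0.32,0.1,-0.4,0]]' >/dev/null; cat >> h.py <<'E'
def tab():
    c=cap("wrist"); m=c["color"].astype(int)
    for n,x,z in(("on",-.033,.271),("off",-.064,.269)):
        print(n,[m[int(round(v)),int(round(u))].tolist() for u,v in (w2p(c,w((x,y,z))) for y in(.178,.184,.19))])
    return c
E
python3 -c "
from h import *
st();tab()"
```

```text
t: 36.58
ee_pos: [0.4283, 0.2595, 0.2578]
tcp_rot: [0.658, 0.753, -0.0, -0.0]
ft_force: [-0.5, -0.7, -0.3]
width: 0.0005
grip_force: 0.0
t 37.33 bath xyz [-0.0207  0.102   0.3581] world [0.4655 0.1819 0.3581] F [ 0.7  0.3 -0.9] w 0.0542 g 0.0 q [ 0.15  0.11  1.41 -0.    1.62  0.02]
on [[109, 29, 24], [115, 20, 19], [169, 168, 160]]
off [[133, 23, 22], [137, 21, 20], [143, 25, 22]]
```

```bash
python3 -m crank '[[-1,0.2,0.12,0,0],[-1,0.4,0.25,0,0],[-1,0.576,0.343,0,0],[-1,0.576,0.343,0,0],[-1,0.576,0.343,0.2,0],[-1,0.576,0.343,0.4,0],[-1,0.576,0.343,0.56,0],[-1,0.576,0.343,0.66,0],[-1,0.576,0.343,0.66,0]]'; python3 -m crank '[[0,0,0,0,0],[0.5,0,0,0,0],[1,0,0,0,0],[1,0,0,0,0],[1,0,0,0,0],[1,0,0,0,0]]' 50; python3 - <<'E'
from h import *
st()
d0=2.1;a0=d0-np.pi/3
for d in np.arange(2.05,-.11,-.05): a=d-np.pi/3; print(round(d,2),(75*(np.sin(a)-np.sin(a0))/250).round(3),(-75*(np.cos(a)-np.cos(a0))/250).round(3),end=' | ')
E
```

```text
t: 38.5
ee_pos: [0.5282, 0.3372, 0.1908]
tcp_rot: [0.658, 0.753, -0.002, -0.001]
ft_force: [0.1, 0.7, 1.0]
width: 0.0852
grip_force: 0.0
t: 39.25
ee_pos: [0.5291, 0.3379, 0.1937]
tcp_rot: [0.658, 0.753, -0.0, -0.0]
ft_force: [-5.5, -1.0, 5.3]
width: 0.0205
grip_force: 48.9
t 39.25 bath xyz [0.0633 0.248  0.1937] world [0.5291 0.3379 0.1937] F [-5.5 -1.   5.3] w 0.0205 g 48.9 q [0.39 0.42 1.39 0.   1.33 0.26]
2.05 -0.008 -0.013 | 2.0 -0.016 -0.025 | 1.95 -0.025 -0.037 | 1.9 -0.035 -0.049 | 1.85 -0.045 -0.06 | 1.8 -0.056 -0.07 | 1.75 -0.067 -0.08 | 1.7 -0.078 -0.09 | 1.65 -0.091 -0.099 | 1.6 -0.103 -0.107 | 1.55 -0.116 -0.114 | 1.5 -0.129 -0.121 | 1.45 -0.143 -0.127 | 1.4 -0.157 -0.133 | 1.35 -0.171 -0.138 | 1.3 -0.186 -0.142 | 1.25 -0.2 -0.145 | 1.2 -0.215 -0.148 | 1.15 -0.23 -0.15 | 1.1 -0.245 -0.151 | 1.05 -0.26 -0.151 | 1.0 -0.275 -0.151 | 0.95 -0.29 -0.15 | 0.9 -0.305 -0.148 | 0.85 -0.319 -0.146 | 0.8 -0.334 -0.142 | 0.75 -0.348 -0.138 | 0.7 -0.363 -0.134 | 0.65 -0.377 -0.128 | 0.6 -0.39 -0.122 | 0.55 -0.404 -0.115 | 0.5 -0.417 -0.108 | 0.45 -0.429 -0.1 | 0.4 -0.442 -0.091 | 0.35 -0.453 -0.081 | 0.3 -0.465 -0.072 | 0.25 -0.475 -0.061 | 0.2 -0.485 -0.05 | 0.15 -0.495 -0.039 | 0.1 -0.504 -0.027 | 0.05 -0.513 -0.014 | -0.0 -0.52 -0.001 | -0.05 -0.528 0.012 | -0.1 -0.534 0.025 |
```

```bash
python3 -m crank '[[1,0,-0.008,-0.013,0],[1,0,-0.016,-0.025,0],[1,0,-0.025,-0.037,0],[1,0,-0.035,-0.049,0],[1,0,-0.045,-0.06,0],[1,0,-0.056,-0.07,0],[1,0,-0.067,-0.08,0],[1,0,-0.078,-0.09,0],[1,0,-0.091,-0.099,0],[1,0,-0.103,-0.107,0]]'; python3 -c "
from h import *
st()"
```

```text
t: 40.5
ee_pos: [0.5045, 0.3344, 0.2203]
tcp_rot: [0.658, 0.753, 0.0, 0.0]
ft_force: [3.5, 1.6, -1.5]
width: 0.0203
grip_force: 49.2
t 40.5 bath xyz [0.0384 0.2478 0.2203] world [0.5045 0.3344 0.2203] F [ 3.5  1.6 -1.5] w 0.0203 g 49.2 q [ 0.4   0.36  1.41 -0.    1.36  0.27]
```

Lowering is smooth with the pawl off, so I'll continue.

```bash
python3 -m crank '[[1,0,-0.013,-0.007,0],[1,0,-0.026,-0.014,0],[1,0,-0.04,-0.02,0],[1,0,-0.054,-0.026,0],[1,0,-0.068,-0.031,0],[1,0,-0.083,-0.035,0],[1,0,-0.097,-0.038,0],[1,0,-0.112,-0.041,0],[1,0,-0.127,-0.043,0],[1,0,-0.142,-0.044,0]]'; python3 -m crank '[[1,0,-0.015,0,0],[1,0,-0.03,0,0],[1,0,-0.045,0.001,0],[1,0,-0.06,0.003,0],[1,0,-0.074,0.005,0],[1,0,-0.089,0.009,0],[1,0,-0.103,0.013,0],[1,0,-0.118,0.017,0],[1,0,-0.132,0.023,0],[1,0,-0.145,0.029,0]]';python3 -m crank '[[1,0,-0.014,0.007,0],[1,0,-0.027,0.014,0],[1,0,-0.039,0.022,0],[1,0,-0.052,0.031,0],[1,0,-0.063,0.041,0],[1,0,-0.075,0.05,0],[1,0,-0.085,0.061,0],[1,0,-0.095,0.072,0],[1,0,-0.105,0.083,0],[1,0,-0.114,0.095,0]]';python3 -m crank '[[1,0,-0.009,0.013,0],[1,0,-0.016,0.026,0],[1,0,-0.024,0.039,0],[1,0,-0.028,0.046,0],[1,0,-0.028,0.046,0]]'; python3 -c "
from h import *
st()"
```

```text
t: 41.75
ee_pos: [0.4694, 0.3294, 0.232]
tcp_rot: [0.658, 0.753, 0.001, 0.001]
ft_force: [3.9, -0.2, 7.7]
width: 0.02
grip_force: 49.9
t: 43.0
ee_pos: [0.4317, 0.3241, 0.2245]
tcp_rot: [0.658, 0.753, -0.001, -0.0]
ft_force: [-2.6, -3.1, 10.1]
width: 0.0203
grip_force: 50.3
t: 44.25
ee_pos: [0.4027, 0.3199, 0.1992]
tcp_rot: [0.658, 0.753, -0.002, -0.001]
ft_force: [-2.7, -3.3, 4.8]
width: 0.0204
grip_force: 49.9
t: 44.88
ee_pos: [0.4001, 0.3197, 0.194]
tcp_rot: [0.658, 0.753, 0.003, 0.003]
ft_force: [-6.4, -9.4, 36.6]
width: 0.0201
grip_force: 53.1
t 44.88 bath xyz [-0.067   0.2474  0.194 ] world [0.4001 0.3197 0.194 ] F [-6.4 -9.4 36.6] w 0.0201 g 53.1 q [ 0.46  0.22  1.69 -0.    1.23  0.32]
```

```bash
python3 -m crank '[[1,0,0,-0.02,0],[0,0,0,-0.025,0],[-1,0,0,-0.025,0],[-1,0,0,-0.025,0],[-1,0,0,-0.025,0],[-1,0,0,-0.2,0],[-1,0,0,-0.4,0],[-1,0,0,-0.68,0],[-1,0,0,-0.68,0]]'; python3 -m crank '[[-1,-0.2,0,0,0],[0,-0.4,0.1,0,0],[1,-0.58,0.1,0,0],[1,-0.58,0.1,0,0],[1,-0.58,0.1,0,0]]'; python3 - <<'E'
from h import *
st();c=tab();crop(c,0,0,512,384,1.5,'wr10')
E
```

```text
t: 46.0
ee_pos: [0.3996, 0.3209, 0.3633]
tcp_rot: [0.658, 0.753, 0.004, 0.002]
ft_force: [-0.0, 0.1, -0.7]
width: 0.0851
grip_force: 0.0
t: 46.62
ee_pos: [0.442, 0.1799, 0.3576]
tcp_rot: [0.658, 0.753, -0.0, -0.001]
ft_force: [-0.4, 0.1, -0.0]
width: 0.0123
grip_force: 0.0
t 46.62 bath xyz [-0.0443  0.1032  0.3576] world [0.442  0.1799 0.3576] F [-0.4  0.1 -0. ] w 0.0123 g 0.0 q [0.15 0.07 1.46 0.   1.61 0.02]
on [[93, 18, 16], [108, 20, 19], [83, 18, 16]]
off [[133, 22, 20], [134, 23, 20], [134, 23, 23]]
```

View pics/wr10.png

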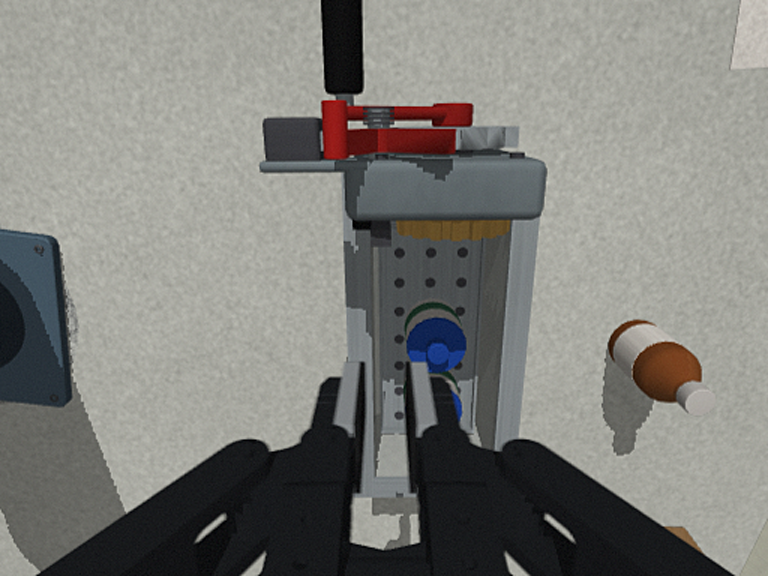

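The tab is off at (334,130), the deck is down, and both pots are upright and lidded in the well. A grey block sits at (290,138) on the -x side of the tab, so I'll triangulate its height before pushing from there.

```bash
python3 - <<'E'
from h import *
c=cap("wrist"); T=b(r.state()["ee_pos"]); M=c["world_from_camera"].copy()
off=b(M[:3,3])-T; print("cam off",off.round(4))
Rb=Bx.inv().as_matrix()@M[:3,:3]
def rayb(u,v,tcp):
    d=Rb@np.array([(u/1.5-c["cx"])/c["fx"],-(v/1.5-c["cy"])/c["fy"],-1]); return np.array(tcp)+off,d
def tri(l):
    A=np.zeros((3,3));y=np.zeros(3)
    for u,v,t in l:
        o,d=rayb(u,v,t);d/=np.linalg.norm(d);P=np.eye(3)-np.outer(d,d);A+=P;y+=P@o
    return np.linalg.solve(A,y).round(4)
t1=(-.0664,.2391,.3102);t9=(.0054,.1037,.3578);t10=tuple(T)
print("T",T)
print("near left top", tri([(305,428,t1),(172,160,t9),(265,160,t10)]))
print("near right top", tri([(362,430,t1),(238,160,t9),(322,160,t10)]))
print("far left", tri([(313,374,t1),(170,118,t9),(264,118,t10)]))
print("far right", tri([(362,374,t1),(234,120,t9),(320,118,t10)]))
E
```

```text
cam off [0.0004 0.085  0.1426]
T [-0.04426177  0.10385309  0.35790364]
near left top [-0.1084  0.1685  0.2333]
near right top [-0.0765  0.1678  0.2322]
far left [-0.1094  0.1905  0.2184]
far right [-0.0794  0.1892  0.2125]
```

```bash
python3 -m crank '[[1,0.2,-0.15,0,0],[1,0.32,-0.235,0,0],[1,0.32,-0.235,0,0],[1,0.32,-0.235,0,0],[1,0.32,-0.235,0.2,0],[1,0.32,-0.235,0.38,0],[1,0.32,-0.235,0.405,0],[1,0.32,-0.235,0.405,0]]'; python3 -m crank '[[1,0,0.04,0,0],[1,0,0.08,0,0],[1,0,0.11,0,0],[1,0,0.14,0,0],[1,0,0.17,0,0],[1,0,0.19,0,0],[1,0,0.19,0,0]]'; python3 -m crank '[[1,0,-0.08,0,0],[1,0,-0.1,-0.2,0],[1,0,-0.1,-0.4,0],[1,-0.2,0.1,-0.4,0],[1,-0.32,0.1,-0.4,0],[1,-0.32,0.1,-0.4,0]]' >/dev/null;python3 - <<'E'
from h import *
st();c=tab();crop(c,120,40,440,280,2.4,'wr11')
E
```

```text
t: 47.72
ee_pos: [0.3743, 0.2509, 0.2579]
tcp_rot: [0.658, 0.753, 0.0, 0.0]
ft_force: [0.7, 0.2, 0.5]
width: -0.0002
grip_force: 0.0
t: 48.6
ee_pos: [0.4215, 0.2575, 0.2579]
tcp_rot: [0.658, 0.753, 0.001, 0.0]
ft_force: [-0.1, -0.1, -0.3]
width: 0.0004
grip_force: 0.0
t 49.35 bath xyz [-0.0297  0.1009  0.3564] world [0.4567 0.1796 0.3564] F [0.3 0.4 0.1] w 0.0001 g 0.0 q [ 0.15  0.1   1.44 -0.    1.61  0.02]
on [[152, 29, 28], [152, 29, 26], [155, 31, 30]]
off [[99, 103, 105], [158, 161, 153], [68, 15, 13]]
```

View pics/wr11.png

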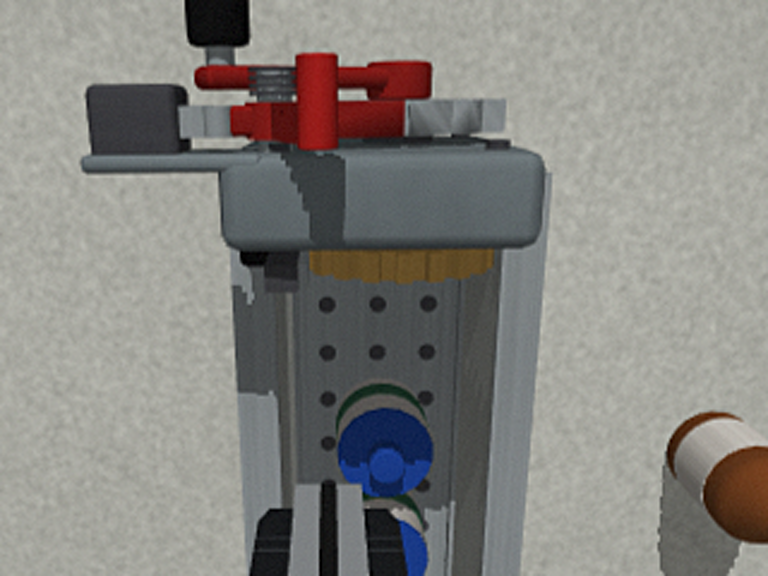

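The pawl is back on the wheel, with its tab at (317,100), and both lidded pots stand upright on the lowered deck.

```bash
python3 -m crank '[[1,0,0,-0.1,0],[1,0,0,-0.1,0],[1,0,0,-0.1,0]]'; python3 -c "
from h import *
print(r.job_done())"
```

```text
t: 49.78
ee_pos: [0.4554, 0.1822, 0.3814]
tcp_rot: [0.658, 0.753, -0.0, -0.0]
ft_force: [0.1, 0.3, -0.1]
width: -0.0001
grip_force: 0.0
the job is handed in; nothing more can be done
None
```

Job handed in at about 50 s, with no verdict returned: both pots present are lidded and upright on the platform right down in the well, the pawl is back on the wheel, the spare lid stayed where it was, and the robot touched none of the bottle, beaker or meter.

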